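# Right the reagent bottle and press its label holder home

### The job

A reagent bottle has fallen over on the bench-top shelf: stand it upright again, without disturbing the other bottles, glassware and wooden case, on its place, the square rubber mat behind the empty length of ticket rail. Then take the spare label holder from the slotted stand and push it straight down behind the springy lip of that empty rail, in the middle of its length and with the label facing out over the shelf's front, until its tongue is fully home, without forcing it. Finish while still holding it firmly pressed home; do not let go of it.

Things in the scene. Friction and masses are not known exactly. Their poses are not given: they have to be found in the camera images.
- shelf: Fixed white bench-top shelf, 620 mm long (y), board top 85 mm above the bench, 8 to 198 mm behind the origin. Origin on the bench under the rail's back face, middle of its length; x into the shelf, z up; yaw up to 7 degrees. Places at y = -190 mm (jar), 0 (the fallen bottle's) and +190 mm (low wooden case); the side ones have their label holders in the rail.
- place (a point): Where the fallen bottle belongs: middle of a square 74 mm rubber mat (flush), on top of the shelf board, 90 mm behind the rail at the shelf's middle. Axes as the shelf's.
- bottle: The fallen reagent bottle, loose, 0.13 to 0.25 kg: square amber body 44 x 44 x 72 mm, then a round black cap 35 mm wide, 96 mm tall in all. Origin in the middle of its base, z from base to cap. It lies on one flat side on the shelf (axis 22 mm over the board), cap roughly towards the shelf's +y (within 0.4 rad).
- stand: Fixed grey slotted stand on the bench, 50 (x) x 100 (y) x 32 mm tall, with one slot 6 mm wide along its y through its middle, which holds the spare label holder. Origin on the bench under its middle; -x is its front, towards the robot.
- holder: Spare label holder, loose, 45 g, stiff white plastic, upright in the stand. Tongue 4 mm thick (x), 70 wide (y), 26 high, rounded foot; above it a plate 10 mm thick, 70 wide, 50 high, to pinch across its 10 mm near the top. Origin: middle of the foot's lower edge, z up, label on the -x face. Its shoulders rest on the stand, foot 6 mm above the bench; lift it 30 mm or more to clear the slot.
- holder_face (a point): Middle of the paper label on the holder's front (-x) face, 5 mm from the holder's middle plane and 51 mm above its foot.
- rail_seat: Floor of the empty ticket rail on the shelf's front, fixed, 110 mm long (y). Origin: where the middle of the holder's foot ends when home, on the floor's top, 67 mm above the bench; x into the shelf, z up. Back face at x = +2 mm, upright for 18 mm (to the shelf board's level), then leaning back to x = +5.3 mm at 24 mm. Grey screw blocks stand at y = +-56 mm and beyond.
- rail_mouth (a point): Middle of the rail's mouth, 24 mm above its floor, straight above the floor's middle line; axes as rail_seat. The lip's bead, 12 mm above the floor, leaves 2 mm to the back face at rest; above it the lip flares out to 4.5 mm in front of this point. A foot coming down from 3 mm in front to 2 mm behind this point slides in.
- rail_lip (a joint): Springy front lip of the empty rail, hinged along its foot; 0 at rest, grows (rad) as it is pressed outward, 0.13 to 0.3 with the tongue behind it. From about 15 mm above home to home the tongue meets 2 to 10 N of resistance, more if off the middle; then the floor stops it hard. A firm press home is 15 to 25 N felt at the hand (friction carries part); over 70 N would break the rail.
- jar: Bystander: round amber jar, 58 mm wide, 82 mm tall, on the shelf's -y place. Origin under its base.
- case: Bystander: wooden case 85 x 115 x 48 mm on the shelf's +y place. Origin under its middle.
- beaker: Bystander: glass beaker, 68 mm wide, 90 mm tall, on the bench. Origin under its base.
- flask: Bystander: conical glass flask, 74 mm wide at the base, 109 mm tall, on the bench. Origin under its base.
- weigh_pot: Bystander: small lidded glass pot, 48 mm wide, 44 mm tall, on the bench. Origin under its base.

How it is judged:
By the outcome, as a careful person would: the job done as asked, in the order asked, and still so for the second after the job is handed in, while the arm keeps its last pose, push and grip.
It also fails if it takes over 67 s, if anything falls off the work surface, if the arm or the gripper's body presses on something with over 40 N, if the wrist force passes 120 N, or if a joint passes its speed limit or range.

### The arm

A 6-joint arm with a two-finger parallel gripper is mounted at the origin on the work surface. World frame = base frame: x ahead of the robot, y to its left, z up, the work surface at z = 0. Lengths are in m, angles in rad, forces in N, time in s.
With the tool pointing down it reaches from about 0.25 to 0.725 m from the base axis. Payload 4 kg.
Tool frame: the origin (TCP) lies on the centre line of the jaws, within the pads' length; the fingertips stand 17 mm ahead of it and the grasp point (between the pads) lies 2 mm behind it; z points along the fingers, y is the line along which they close (so a half turn about z gives the same grasp; the last joint's range is limited). The gripper opens to 85 mm and grips with 20 to 120 N. Pads are 22 mm wide; open, the fingers measure 114 mm over their backs; the gripper's body (76 mm by 85 mm) begins 54 mm behind the grasp point. The pads swing forward as they close: fully open they stand 13 mm farther back than shut.
Start: joints at [-1.311, 0.241, 0.005, 1.335, 0, 1.571], TCP at [0.128, -0.483, 0.248] pointing down, gripper open.
Joint ranges: [-2.72, 2.72], [-1.05, 1.87], [-1.09, 1.28], [-1.99, 2.15], [-1.42, 1.44], [-3.14, 3.14]. Speed limits (rad/s): [2.79, 2.79, 3.14, 3.14, 3.14, 3.14].

### API

Orientations are given as a unit quaternion [x, y, z, w].
In Python, from workcell import get_obs, imaging, order gives the robot as it stands.
- The arm moves only by the tool apply_moves, never from a script. Its argument "targets" is a list that holds one entry, the list of rows, each a list of 5 numbers: the shift along the world's x, y, z in units of 40 mm (1.0 is 40 mm), then the turn about the world's z in degrees, then the gripper command: -1 is shut, 1 is fully open, values between are in proportion. In form: [[[dx, dy, dz, turn, fingers], ...]]. A call has 1 to 8 rows; each row shifts and turns the commanded pose from where the row before left it; what a row does not reach is not made up. A row lasts 1/12 s, in which the tool goes at most 41.7 mm and 7.16 degrees, less where a joint would pass 70% of its speed; a pose out of reach is approached as far as the arm can. A call is refused whole if a number of a shift passes 1 or a number of a turn 7.16, either way. A call with a gripper value outside its range is refused whole. The fingers move at their own pace and stop on an object; the grip force is fixed at half the most. Time passes only in rows, so rows that do not move let the fingers close. It gives the time, the measured TCP pose, the force, the opening and the grip force at its end, in the units of the state.
- get_obs(): the state, without advancing time (a new reading comes with each control period).
- imaging.camera(name): name is "scene" or "top"; returns (picture, depth): 384x512x3 uint8, blue, green, red; 384x512 float32, m along the optical axis (not along the pixel's ray), 0 where there is no reading.
- imaging.get_calibration(name): a dict with "camera_matrix" (3x3 intrinsics, pixels), "k1" (the pictures are not rectified: a ray, as slopes to the right and down, at radius r is drawn at 1 + k1 r^2 times it, then the intrinsics apply), "eye" and "rotation" of the camera in the world. Camera axes: x right, y down, z forward; pixel columns grow to the right and rows downward; lengths in m; the calibration is good to about 2 mm. A picture is of the moment at which its call begins. get_calibration takes no time and is no camera call.
- order.job_done(): hands the job in; it is judged then, once.
The state is a dict: "clock": time; "joint_pos": joint angles; "joint_vel": joint speeds; "tau": joint torques, N m; "eef_pos": TCP position; "tool_rot": TCP orientation; "ft_force": force on the tool from outside, world axes, zero at the start; "ft_torque": the same for the moment, N m; "grip_width": finger opening in m; "grasp_force": force on a finger pad.
Only numpy, scipy, OpenCV 4.12 (cv2) and the standard library are available. Lean on these libraries where they do the work, as an engineer would, in place of code of your own. Each camera call takes 0.05 s, during which the arm holds its last target. There are 200 camera calls.

## Working session

There is one attempt and no reset: what is moved stays moved. The work goes in short steps, Python scripts to look and compute and a tool call to move; the robot and the scene stay as the last step left them, time stands still between calls to the robot, and variables do not carry over. Pictures are saved under pics/ and viewed, at most 10 in all, crops included, and the job is handed in when it is done.

Besides the shell and the picture viewer there is one more tool, called after ">>>" as name(argument=value, ...), one argument or row to a line, values as JSON. apply_moves: Moves the arm, as the interface text tells. Its arguments: {"type":"object","properties":{"targets":{"type":"array","items":{"type":"array","items":{"type":"array","items":{"type":"number"}}}}},"required":["targets"]}

```bash
mkdir -p pics
cat > h.py <<'E'
import numpy as np, cv2
from workcell import get_obs, imaging, order
def cal(n):
    c=imaging.get_calibration(n); return np.array(c["camera_matrix"]),c["k1"],np.array(c["eye"]),np.array(c["rotation"])
def shot(n,tag):
    p,d=imaging.camera(n); cv2.imwrite(f"pics/{tag}.png",p); np.save(f"pics/{tag}.npy",d); return p,d
def cloud(n,d):
    K,k1,e,R=cal(n); h,w=d.shape
    uv=np.stack(np.meshgrid(np.arange(w),np.arange(h)),-1).reshape(-1,1,2).astype(np.float64)
    s=cv2.undistortPoints(uv,K,np.array([k1,0,0,0.])).reshape(h,w,2)
    P=np.dstack([s*d[...,None],d]); return P@R.T+e
def proj(n,X):
    K,k1,e,R=cal(n); X=(np.atleast_2d(X)-e)@R
    return cv2.projectPoints(X,np.zeros(3),np.zeros(3),K,np.array([k1,0,0,0.]))[0].reshape(-1,2)
E
python3 - <<'E'
from h import *
for n in("scene","top"):
    p,d=shot(n,n+"0"); K,k1,e,R=cal(n); print(n,K.tolist(),k1,e,R.tolist())
    cv2.imwrite(f"pics/{n}0b.png",cv2.resize(p,(768,576),interpolation=cv2.INTER_CUBIC))
o=get_obs(); print({k:o[k] for k in o})
E
```

```text
scene [[379.2274802151377, 0.0, 256.5993711322265], [0.0, 379.2274802151377, 187.93600322517415], [0.0, 0.0, 1.0]] -0.12772092592706888 [ 1.15744171 -0.39521684  0.72664099] [0.7848713294481129, 0.4562502797529574, -0.20118407138042912, -0.3678826550117501]
top [[386.50639668858037, 0.0, 256.63487899048306], [0.0, 386.50639668858037, 187.20260013867312], [0.0, 0.0, 1.0]] 0.003144839194825964 [ 0.42607121 -0.04231659  0.98340099] [0.7090150137461576, -0.7022440322553057, 0.040788482747918776, -0.04987313023530332]
{'clock': 0.1, 'joint_pos': array([-1.31098156e+00,  2.41316587e-01,  3.85488719e-03,  1.33521886e+00,
       -5.32541460e-06,  1.57079217e+00]), 'joint_vel': array([ 0.00020779, -0.00048318,  0.0024853 , -0.00088774,  0.00023108,
        0.00036504]), 'tau': array([-5.45047278e-04, -3.73137081e+01,  2.53010255e+01,  1.08395217e-02,
        2.68078406e-05, -1.47828655e-05]), 'eef_pos': array([ 0.12830977, -0.4826943 ,  0.24751093]), 'tool_rot': array([ 9.91573187e-01,  1.29544309e-01, -1.24682147e-04, -9.33832477e-04]), 'ft_force': array([ 0.0440741, -0.2501358, -0.5687205]), 'ft_torque': array([ 0.01958165,  0.00600619, -0.02164392]), 'grasp_force': 0.0, 'grip_width': 0.08570715050292205}
```

View pics/scene0b.png

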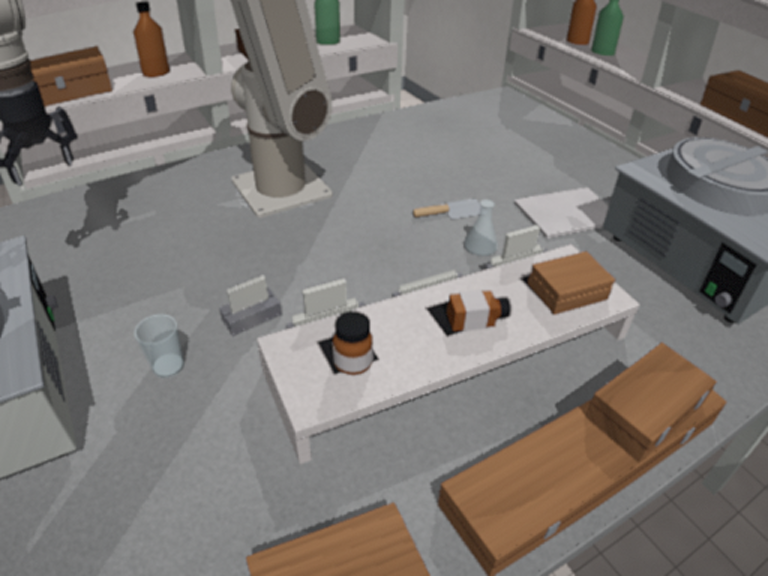

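View pics/top0b.png

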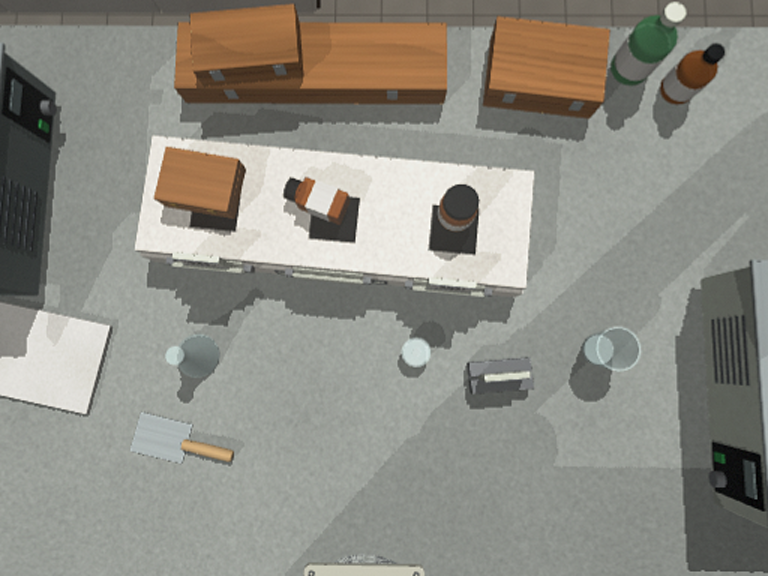

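The scene view shows the bottle lying beside the middle mat, with its cap towards the case (cap at 505,307). The top view (2x scale 1.5) shows the bottle at (320,198), the mat at (335,218), the stand at (500,377) with the holder at (507,377), and the pot at (415,352). Next I measure these with depth.

```bash
cat > m.py <<'E'
from h import *
from scipy import ndimage as nd
def rect(P): 
    r=cv2.minAreaRect((P[:,:2]*1000).astype(np.float32)); return np.round(r[0],1),np.round(r[1],1),round(r[2],2)
def blob(C,m,seed):
    l,_=nd.label(m); return C[l==l[seed]] if l[seed] else None
E
python3 - <<'E'
from m import *
for n in("top","scene"):
    C=cloud(n,np.load(f"pics/{n}0.npy")); z=C[...,2]; p=cv2.imread(f"pics/{n}0.png").astype(int); hsv=cv2.cvtColor(p.astype(np.uint8),cv2.COLOR_BGR2HSV)
    reg=(C[...,0]>.2)&(C[...,0]<.75)&(abs(C[...,1])<.45)
    m=reg&(abs(z-.085)<.006); l,k=nd.label(m); s=nd.sum(m,l,range(1,k+1)); Pb=C[l==1+np.argmax(s)]
    print(n,"board",rect(Pb),np.median(Pb[:,2]), "bench z",np.median(z[reg&(abs(z)<.02)]))
    # objects above the board and bench
    for lo,hi,name in((.098,.25,"above board"),(.055,.12,"stand-ish z>.055 bench")):
        m=reg&(z>lo)&(z<hi); l,k=nd.label(m)
        for i in range(1,k+1):
            Q=C[l==i]
            if len(Q)>15: print(name,len(Q),"mean",Q.mean(0).round(3),"rect",*rect(Q),"zmax",np.percentile(Q[:,2],98).round(3))
# mats: dark pixels on board
    m=reg&(abs(z-.085)<.008)&(hsv[...,2]<70); l,k=nd.label(m)
    for i in range(1,k+1):
        Q=C[l==i]
        if len(Q)>30: print("dark",len(Q),*rect(Q))
E
```

```text
Traceback (most recent call last):
  File "h.py", line 11, in cloud
    P=np.dstack([s*d[...,None],d]); return P@R.T+e
                                           ~^~~~
ValueError: matmul: Input operand 1 has a mismatch in its core dimension 0, with gufunc signature (n?,k),(k,m?)->(n?,m?) (size 4 is different from 3)
```

```bash
sed -i 's/np.array(c\["rotation"\])/Rotation.from_quat(c["rotation"]).as_matrix()/; 1a from scipy.spatial.transform import Rotation' h.py
cat > s1.py <<'E'
from m import *
for n in("top","scene"):
    C=cloud(n,np.load(f"pics/{n}0.npy")); z=C[...,2]; p=cv2.imread(f"pics/{n}0.png"); hsv=cv2.cvtColor(p,cv2.COLOR_BGR2HSV)
    reg=(C[...,0]>.2)&(C[...,0]<.75)&(abs(C[...,1])<.45)
    m=reg&(abs(z-.085)<.006); l,k=nd.label(m); s=nd.sum(m,l,range(1,k+1)); Pb=C[l==1+np.argmax(s)]
    print(n,"board",rect(Pb),np.median(Pb[:,2]), "bench z",np.median(z[reg&(abs(z)<.02)]))
    for lo,hi,name in((.098,.25,"above board"),(.055,.12,"z>.055")):
        m=reg&(z>lo)&(z<hi); l,k=nd.label(m)
        for i in range(1,k+1):
            Q=C[l==i]
            if 15<len(Q)<9000: print(name,len(Q),"mean",Q.mean(0).round(3),"rect",*rect(Q),"zmax",np.percentile(Q[:,2],98).round(3))
    m=reg&(abs(z-.085)<.008)&(hsv[...,2]<70); l,k=nd.label(m)
    for i in range(1,k+1):
        Q=C[l==i]
        if len(Q)>30: print("dark",len(Q),*rect(Q))
E
python3 s1.py
```

```text
top board (array([645.5,  52. ]), array([620.9, 207.3]), 85.35) 0.0860376361879277 bench z 0.0010185976601326252
above board 2090 mean [0.686 0.254 0.131] rect [689.  258.6] [115.9  87.3] 80.46 zmax 0.136
above board 843 mean [0.663 0.074 0.126] rect [667.   78.9] [96.2 45.4] 69.36 zmax 0.133
above board 662 mean [ 0.642 -0.136  0.156] rect [ 646.1 -138. ] [54.  54.6] 18.94 zmax 0.171
above board 250 mean [0.565 0.246 0.134] rect [566.2 249.4] [71.  11.3] 84.57 zmax 0.147
above board 233 mean [ 0.531 -0.128  0.136] rect [ 532.3 -128.3] [70.1 11.7] 84.95 zmax 0.147
above board 132 mean [0.423 0.284 0.109] rect [423.4 284.3] [26.9 26.6] 59.8 zmax 0.113
z>.055 425 mean [ 0.441 -0.39   0.078] rect [ 440.4 -384.7] [66.3 66.2] 70.78 zmax 0.093
z>.055 294 mean [0.423 0.279 0.088] rect [423.  281.8] [37.9 33.1] 0.88 zmax 0.112
z>.055 173 mean [ 0.396 -0.217  0.081] rect [ 395.9 -218.2] [11.3 70.4] 5.22 zmax 0.086
dark 504 [642.3  52. ] [72.  70.1] 85.4
dark 274 [644.4 242.7] [72.6 41.6] 85.68
dark 535 [ 624.8 -137.5] [70.4 71.1] 84.33
scene board (array([644.4,  52.3]), array([622.1, 212.5])
[... 245 characters left out ...]
rd 1473 mean [0.699 0.246 0.126] rect [690. 258.] [118.7  87.7] 80.92 zmax 0.136
above board 518 mean [ 0.535 -0.131  0.126] rect [ 532.2 -129.6] [70.  14.8] 86.09 zmax 0.146
above board 849 mean [0.672 0.068 0.122] rect [666.9  79.1] [98.8 48.8] 68.92 zmax 0.132
above board 950 mean [ 0.661 -0.146  0.145] rect [ 651.5 -141.7] [54.7 55.6] 10.76 zmax 0.17
z>.055 196 mean [0.43  0.279 0.083] rect [427.5 281.9] [35.5 35. ] 78.28 zmax 0.111
z>.055 310 mean [ 0.399 -0.219  0.073] rect [ 396.4 -218.5] [16.  71.1] 4.05 zmax 0.086
z>.055 618 mean [ 0.441 -0.386  0.076] rect [ 440.9 -385.8] [66.8 65.6] 16.17 zmax 0.092
dark 183 [640.   35.2] [37.  67.9] 84.7
dark 122 [ 620.8 -166.3] [20.  70.1] 73.22
```

>>> apply_moves(
  targets=[
    [[0.58, 0.635, 0, 2.26, 0.3], [0.58, 0.635, 0, 2.26, 0.3], [0.58, 0.635, 0, 2.26, 0.3], [0.58, 0.635, 0, 2.26, 0.3], [0.58, 0.635, 0, 2.26, 0.3], [0.58, 0.635, 0, 2.26, 0.3], [0.58, 0.635, 0, 2.26, 0.3], [0.58, 0.635, 0, 2.26, 0.3]],
  ],
)

```text
clock: 0.77
eef_pos: [0.3146, -0.2784, 0.248]
tool_rot: [0.959, 0.284, -0.0, -0.0]
ft_force: [0.2, -0.5, 0.6]
grip_width: 0.0556
grasp_force: 0.0
```

>>> apply_moves(
  targets=[
    [[0.58, 0.635, 0, 2.26, 0.3], [0.58, 0.635, 0, 2.26, 0.3], [0.58, 0.635, 0, 2.26, 0.3], [0.58, 0.635, 0, 2.26, 0.3], [0.58, 0.635, 0, 2.26, 0.3], [0.58, 0.635, 0, 2.26, 0.3], [0.58, 0.635, 0, 2.26, 0.3], [0.58, 0.635, 0, 2.26, 0.3]],
  ],
)

```text
clock: 1.43
eef_pos: [0.5002, -0.0752, 0.2479]
tool_rot: [0.902, 0.432, -0.0, -0.0]
ft_force: [0.2, -0.9, 0.6]
grip_width: 0.0555
grasp_force: 0.0
```

>>> apply_moves(
  targets=[
    [[0.58, 0.635, 0, 2.26, 0.3], [0.58, 0.635, 0, 2.26, 0.3], [0.58, 0.635, 0, 2.26, 0.3], [0.58, 0.635, 0, 2.26, 0.3], [0.58, 0.635, 0, 2.26, 0.3], [0.58, 0.635, 0, 2.26, 0.3], [0.58, 0.635, 0, 2.26, 0.3], [0, 0, 0, 0, 0.3]],
  ],
)

```text
clock: 2.1
eef_pos: [0.6645, 0.1061, 0.2443]
tool_rot: [0.833, 0.554, -0.001, -0.001]
ft_force: [-1.7, -0.9, -1.4]
grip_width: 0.0559
grasp_force: 0.0
```

>>> apply_moves(
  targets=[
    [[0.26, 0.26, -0.4, 1.0, 0.3], [0.26, 0.26, -0.4, 0.9, 0.3], [0, 0, -0.5, 0, 0.3], [0, 0, -0.5, 0, 0.3], [0, 0, -0.4, 0, 0.3], [0, 0, 0, 0, 0.3], [0, 0, 0, 0, 0.3]],
  ],
)

```text
clock: 2.68
eef_pos: [0.6816, 0.1213, 0.1587]
tool_rot: [0.825, 0.565, -0.002, -0.001]
ft_force: [0.7, -0.0, 0.7]
grip_width: 0.0553
grasp_force: 0.0
```

Run:
```python
from h import *
o=get_obs(); print(o['eef_pos'],o['tool_rot'],o['joint_pos'],o['grip_width'])
p,d=shot("scene","s1"); q,e=shot("top","t1")
u,v=proj("scene",[[.67,.09,.12]])[0].astype(int); a,b=proj("top",[[.67,.09,.12]])[0].astype(int)
f=lambda i,u,v:cv2.resize(i[v-60:v+60,u-65:u+65],None,fx=3,fy=3,interpolation=cv2.INTER_CUBIC)
print(u,v,a,b); cv2.imwrite("pics/c1.png",np.hstack([f(p,u,v),f(q,a,b)]))
```

```text
[0.68162006 0.12129631 0.15872171] [ 8.25385077e-01  5.64566606e-01 -1.83905888e-03 -8.00167936e-04] [ 1.76131659e-01  6.79998009e-01  4.59865725e-01  1.35467487e+00
 -5.36943075e-05  2.11790551e+00] 0.05532479754558959
324 201 204 129
```

View pics/c1.png

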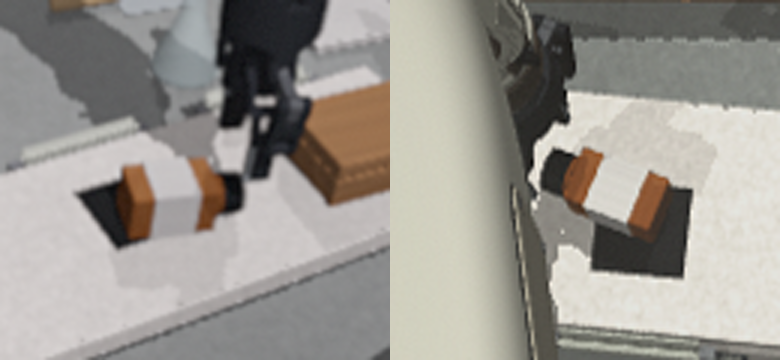

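The view shows the fingers just past the cap end (left crop, 255,130), aligned with the bottle's axis. I descend and close.

>>> apply_moves(
  targets=[
    [[0.09, 0.14, -0.4, 0.4, 0.3], [0, 0, -0.45, 0, 0.3], [0, 0, -0.42, 0, 0.3], [0, 0, 0, 0, 0.1], [0, 0, 0, 0, -0.1]],
  ],
)

```text
clock: 3.2
eef_pos: [0.6864, 0.1273, 0.1101]
tool_rot: [0.823, 0.568, -0.0, -0.0]
ft_force: [0.7, 0.3, 0.7]
grip_width: 0.0384
grasp_force: 0.0
```

>>> apply_moves(
  targets=[
    [[0, 0, 0, 0, -0.18], [0, 0, 0, 0, -0.2], [0, 0, 0, 0, -0.2], [0, 0, 0, 0, -0.2]],
  ],
)

```text
clock: 3.53
eef_pos: [0.6876, 0.1276, 0.1116]
tool_rot: [0.823, 0.568, 0.002, 0.001]
ft_force: [0.5, 0.5, 1.7]
grip_width: 0.0342
grasp_force: 8.2
```

>>> apply_moves(
  targets=[
    [[-0.02, -0.051, 0.144, 0, -0.2], [-0.02, -0.051, 0.144, 0, -0.2], [-0.02, -0.051, 0.144, 0, -0.2], [-0.02, -0.051, 0.144, 0, -0.2], [-0.032, -0.085, 0.125, 0, -0.2], [-0.032, -0.085, 0.125, 0, -0.2], [-0.032, -0.085, 0.125, 0, -0.2], [-0.032, -0.085, 0.125, 0, -0.2]],
  ],
)

```text
clock: 4.2
eef_pos: [0.6779, 0.1051, 0.1531]
tool_rot: [0.823, 0.568, -0.0, 0.0]
ft_force: [0.2, 0.0, -0.9]
grip_width: 0.0344
grasp_force: 8.6
```

```bash
cat > look.py <<'E'
from h import *
import sys
t=sys.argv[1]; o=get_obs(); X=o['eef_pos']-[0,0,.02]; print(o['eef_pos'],o['grip_width'],o['grasp_force'],o['ft_force'])
p,d=shot("scene","s"+t); u,v=proj("scene",[X])[0].astype(int); u=min(u,512-70)
f=lambda i,u,v:cv2.resize(i[v-70:v+70,u-70:u+70],None,fx=3,fy=3,interpolation=cv2.INTER_CUBIC)
C=cloud("scene",d); p2=cv2.cvtColor(p,cv2.COLOR_BGR2HSV)
cv2.imwrite(f"pics/c{t}.png",f(p,u,v)); print(u,v)
# orange body pixels near the gripper
m=(p2[...,0]<20)&(p2[...,1]>120)&(C[...,2]>.088)&(np.hypot(*(C[...,:2]-o['eef_pos'][:2]).transpose(2,0,1))<.12)&(C[...,1]<.19)
Q=C[m]; print(len(Q),Q.min(0).round(3),Q.max(0).round(3),Q.mean(0).round(3))
E
python3 look.py 2
```

```text
[0.67792836 0.10510004 0.15309433] 0.034406673394079226 8.640029579401016 [ 0.24751464  0.01962897 -0.93726658]
332 197
355 [0.628 0.006 0.088] [0.689 0.081 0.159] [0.667 0.047 0.135]
```

View pics/c2.png

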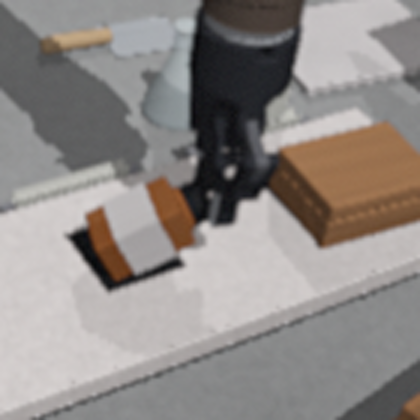

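The bottle is tilting up about its base edge, about 30° so far (crop: body at 145,225, cap in the pads at 200,200). I continue along the arc.

>>> apply_moves(
  targets=[
    [[-0.042, -0.112, 0.098, 0, -0.2], [-0.042, -0.112, 0.098, 0, -0.2], [-0.042, -0.112, 0.098, 0, -0.2], [-0.042, -0.112, 0.098, 0, -0.2], [-0.05, -0.132, 0.065, 0, -0.2], [-0.05, -0.132, 0.065, 0, -0.2], [-0.05, -0.132, 0.065, 0, -0.2], [-0.05, -0.132, 0.065, 0, -0.2]],
  ],
)

```text
clock: 4.92
eef_pos: [0.6633, 0.0661, 0.1791]
tool_rot: [0.823, 0.568, 0.0, 0.0]
ft_force: [-0.1, 1.0, 0.2]
grip_width: 0.0344
grasp_force: 10.5
```

```bash
python3 look.py 3
```

```text
[0.66328158 0.06605566 0.17906892] 0.0343743539873601 10.455404967069626 [-0.11795981  0.9628327   0.24808338]
316 190
331 [ 0.623 -0.011  0.089] [0.68  0.053 0.174] [0.66  0.024 0.145]
```

View pics/c3.png

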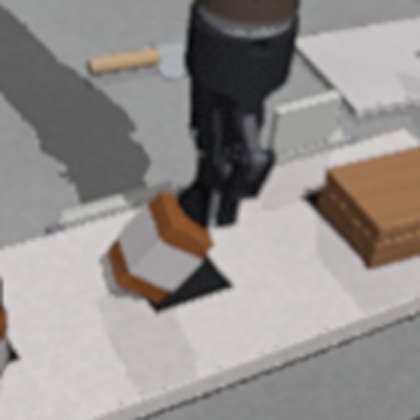

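The tilt is about 55–60° and the base has dragged a little towards -y. I lift clear with a lighter grip so the bottle swings down.

>>> apply_moves(
  targets=[
    [[0, 0.1, 0.3, 0, -0.197], [0, 0.1, 0.3, 0, -0.195], [0, 0, 0, 0, -0.195], [0, 0, 0.3, 0, -0.195], [0, 0, 0, 0, -0.195], [0, 0, 0, 0, -0.195]],
  ],
)

```text
clock: 5.47
eef_pos: [0.6637, 0.0744, 0.2146]
tool_rot: [0.823, 0.568, 0.0, 0.0]
ft_force: [-0.4, -0.0, -2.0]
grip_width: 0.0342
grasp_force: 9.3
```

```bash
python3 look.py 4
python3 - <<'E'
from h import *
C=cloud("scene",np.load("pics/s4.npy")); o=get_obs()['eef_pos']
p=cv2.cvtColor(cv2.imread("pics/s4.png"),cv2.COLOR_BGR2HSV)
# body pixels: everything near, between board and fingertips
m=(C[...,2]>.092)&(C[...,2]<o[2]-.03)&(np.hypot(C[...,0]-o[0],C[...,1]-o[1])<.11)&(C[...,0]<.72)&(C[...,1]<.18)&(C[...,1]>-.09)&(C[...,0]>.57)
for a in np.arange(.09,.2,.01):
    Q=C[m&(abs(C[...,2]-a)<.005)]
    if len(Q)>3: print(a.round(3),len(Q),Q.mean(0).round(4),Q.min(0)[:2].round(3),Q.max(0)[:2].round(3))
E
```

```text
[0.66365848 0.07439349 0.21455958] 0.03415073404532487 9.250517785549164 [-0.43621271 -0.01158776 -1.95091102]
321 177
350 [0.612 0.003 0.088] [0.681 0.071 0.206] [0.662 0.037 0.174]
0.12 5 [0.6686 0.0354 0.1234] [0.667 0.029] [0.67  0.043]
0.13 31 [0.6679 0.0301 0.1307] [0.662 0.014] [0.673 0.043]
0.14 92 [0.6599 0.0239 0.1411] [0.621 0.003] [0.677 0.051]
0.15 102 [0.657  0.0252 0.1501] [0.619 0.007] [0.679 0.057]
0.16 119 [0.6589 0.0292 0.1599] [0.619 0.01 ] [0.68  0.062]
0.17 119 [0.66   0.0341 0.1701] [0.623 0.015] [0.681 0.062]
0.18 113 [0.6614 0.039  0.1795] [0.623 0.019] [0.682 0.076]
```

>>> apply_moves(
  targets=[
    [[0, 0, -0.25, 0, -0.195], [0, 0, -0.25, 0, -0.19], [0, 0, 0, 0, -0.188], [0, 0, 0, 0, -0.185], [0, 0, 0, 0, -0.183], [0, 0, 0, 0, -0.18]],
  ],
)

```text
clock: 6.02
eef_pos: [0.6636, 0.0746, 0.1949]
tool_rot: [0.823, 0.568, 0.0, 0.0]
ft_force: [-0.3, -0.4, -0.3]
grip_width: 0.0351
grasp_force: 0.1
```

```bash
cat > tilt.py <<'E'
from h import *
import sys
t=sys.argv[1]; p,d=shot("scene","s"+t); C=cloud("scene",d); o=get_obs(); e=o['eef_pos']; print(e,o['grip_width'],o['grasp_force'],o['ft_force'])
m=(C[...,2]>.088)&(C[...,2]<e[2]-.03)&(np.hypot(C[...,0]-e[0],C[...,1]-e[1])<.11)&(C[...,0]<.72)&(C[...,1]<.18)&(C[...,1]>-.09)&(C[...,0]>.57)
for a in np.arange(.09,.2,.01):
    Q=C[m&(abs(C[...,2]-a)<.005)]
    if len(Q)>3: print(a.round(3),len(Q),Q.mean(0).round(4),Q.min(0)[:2].round(3),Q.max(0)[:2].round(3))
E
python3 tilt.py 5
```

```text
[0.66377321 0.0746437  0.1952506 ] 0.03507161078682185 0.10362890549004078 [-0.28069475 -0.59115879  0.07268923]
0.09 346 [0.6487 0.051  0.089 ] [ 0.571 -0.035] [0.72  0.178]
0.1 66 [0.6758 0.0687 0.1   ] [0.638 0.053] [0.693 0.094]
0.11 75 [0.677  0.0688 0.1104] [0.635 0.051] [0.693 0.094]
0.12 75 [0.6777 0.0686 0.1202] [0.638 0.051] [0.693 0.092]
0.13 79 [0.6769 0.0694 0.1301] [0.636 0.052] [0.693 0.095]
0.14 81 [0.6755 0.0682 0.14  ] [0.637 0.053] [0.693 0.092]
0.15 75 [0.6773 0.0675 0.1499] [0.643 0.051] [0.693 0.09 ]
0.16 139 [0.6735 0.0714 0.1593] [0.639 0.053] [0.693 0.099]
```

```bash
cat > fit.py <<'E'
from h import *
from scipy.optimize import minimize
import sys
t=sys.argv[1]; zc=float(sys.argv[2]); C=cloud("scene",np.load(f"pics/s{t}.npy")); c0=np.array([float(sys.argv[3]),float(sys.argv[4])])
m=(C[...,2]>.093)&(C[...,2]<zc)&(np.hypot(C[...,0]-c0[0],C[...,1]-c0[1])<.045); Q=C[m]
def sd(x,P):
    a=x[2]; d=P-x[:2]; u=np.abs(np.c_[d@[np.cos(a),np.sin(a)],d@[-np.sin(a),np.cos(a)]])-.022
    return np.where((u>0).any(1),np.hypot(*np.maximum(u,0).T),u.max(1))
best=min((minimize(lambda x:np.abs(sd(x,Q[:,:2])).mean(),[*c0,np.radians(a)],method="Nelder-Mead",options=dict(xatol=1e-5,fatol=1e-7)) for a in(-40,-20,0,20)),key=lambda r:r.fun)
print(len(Q),"centre mm",(best.x[:2]*1000).round(1),"yaw",np.degrees(best.x[2]).round(1),"resid mm",best.fun*1000)
for lo in np.arange(.095,zc,.012):
    q=Q[(Q[:,2]>lo)&(Q[:,2]<lo+.012)]; r=minimize(lambda x:np.abs(sd([*x,best.x[2]],q[:,:2])).mean(),best.x[:2],method="Nelder-Mead"); print(lo.round(3),(r.x*1000).round(1))
E
python3 fit.py 5 .155 .664 .078
```

```text
467 centre mm [663.9  80.2] yaw -21.4 resid mm 0.6907296790255059
0.095 [663.9  80.6]
0.107 [664.2  79.9]
0.119 [664.1  79.9]
0.131 [663.7  79.9]
0.143 [663.8  80.2]
```

The fit shows the bottle standing upright with its centre at (664,80) and yaw 68.6°. I centre on the cap, grip it, and carry it to the mat.

>>> apply_moves(
  targets=[
    [[0, 0.03, 0, 0, 0.0], [0, 0.1, 0, 0, 0.0], [0, 0, -0.2, 0, 0.0], [0, 0, -0.21, 0, 0.0], [0, 0, 0, 0, -0.1], [0, 0, 0, 0, -0.2], [0, 0, 0, 0, -0.23], [0, 0, 0, 0, -0.23]],
  ],
)

```text
clock: 6.73
eef_pos: [0.6632, 0.0797, 0.1779]
tool_rot: [0.823, 0.568, -0.0, -0.0]
ft_force: [0.7, -0.5, -1.2]
grip_width: 0.0336
grasp_force: 38.9
```

>>> apply_moves(
  targets=[
    [[0, 0, 0.15, 0, -0.23], [-0.14, -0.176, 0, 4.1, -0.23], [-0.14, -0.176, 0, 4.1, -0.23], [-0.14, -0.176, 0, 4.1, -0.23], [-0.14, -0.176, 0, 4.1, -0.23], [0, 0, 0, 0, -0.23], [0, 0, 0, 0, -0.23]],
  ],
)

```text
clock: 7.32
eef_pos: [0.6412, 0.0514, 0.185]
tool_rot: [0.735, 0.678, 0.0, 0.0]
ft_force: [-0.7, 0.1, -1.8]
grip_width: 0.0338
grasp_force: 38.9
```

```bash
python3 tilt.py 6 | head -1; python3 fit.py 6 .155 .6415 .052
```

```text
[0.64143502 0.05175861 0.18485642] 0.03373567604268281 38.904311656951904 [ 0.10250552 -0.72251615 -1.03433989]
459 centre mm [641.5  54.4] yaw -6.8 resid mm 0.7162795856152214
0.095 [641.6  54.7]
0.107 [641.8  54.4]
0.119 [641.8  54.2]
0.131 [641.2  54.3]
0.143 [640.9  54.5]
```

>>> apply_moves(
  targets=[
    [[0, -0.05, 0, 1.2, -0.23], [0, 0, -0.08, 0, -0.23], [0, 0, -0.08, 0, -0.23], [0, 0, -0.01, 0, -0.23], [0, 0, 0, 0, -0.23]],
  ],
)

```text
clock: 7.78
eef_pos: [0.6407, 0.0498, 0.1766]
tool_rot: [0.727, 0.687, -0.001, -0.0]
ft_force: [0.5, -0.2, -1.1]
grip_width: 0.0337
grasp_force: 38.9
```

>>> apply_moves(
  targets=[
    [[0, 0, -0.03, 0, -0.23], [0, 0, 0, 0, -0.23]],
  ],
)

```text
clock: 7.95
eef_pos: [0.6411, 0.0498, 0.1763]
tool_rot: [0.727, 0.687, 0.0, 0.0]
ft_force: [0.4, -0.1, -1.0]
grip_width: 0.0336
grasp_force: 38.8
```

>>> apply_moves(
  targets=[
    [[0, 0, -0.03, 0, -0.23], [0, 0, -0.03, 0, -0.23], [0, 0, 0, 0, -0.23]],
  ],
)

```text
clock: 8.2
eef_pos: [0.6414, 0.0498, 0.1761]
tool_rot: [0.727, 0.687, 0.001, 0.001]
ft_force: [-2.3, 0.5, 7.1]
grip_width: 0.0338
grasp_force: 39.4
```

>>> apply_moves(
  targets=[
    [[0, 0, 0.03, 0, -0.2], [0, 0, 0, 0, -0.17], [0, 0, 0, 0, -0.1], [0, 0, 0, 0, 0.0], [0, 0, 0.3, 0, 0.0], [0, 0, 0.5, 0, 0.0], [0, 0, 0.8, 0, 0.0], [0, 0, 0.8, 0, 0.0]],
  ],
)

```text
clock: 8.87
eef_pos: [0.6401, 0.0495, 0.2704]
tool_rot: [0.727, 0.687, -0.001, -0.001]
ft_force: [0.5, -0.3, 0.2]
grip_width: 0.0428
grasp_force: 0.0
```

```bash
python3 tilt.py 7 | head -1; python3 fit.py 7 .155 .6415 .052
python3 - <<'E'
from m import *
p,d=shot("top","t7"); 
f=cv2.imread("pics/s7.png"); u,v=proj("scene",[[.64,.05,.12]])[0].astype(int)
cv2.imwrite("pics/c7.png",cv2.resize(f[v-70:v+70,u-80:u+80],None,fx=4,fy=4,interpolation=cv2.INTER_CUBIC))
E
```

```text
[0.64291204 0.04970547 0.27932801] 0.042736022944194756 0.0 [0.73109407 0.2026373  5.70438464]
502 centre mm [642.4  52.8] yaw -5.2 resid mm 0.6614456075841435
0.095 [642.5  52.7]
0.107 [642.6  52.7]
0.119 [642.5  52.6]
0.131 [642.4  52.8]
0.143 [642.3  53.5]
```

View pics/c7.png

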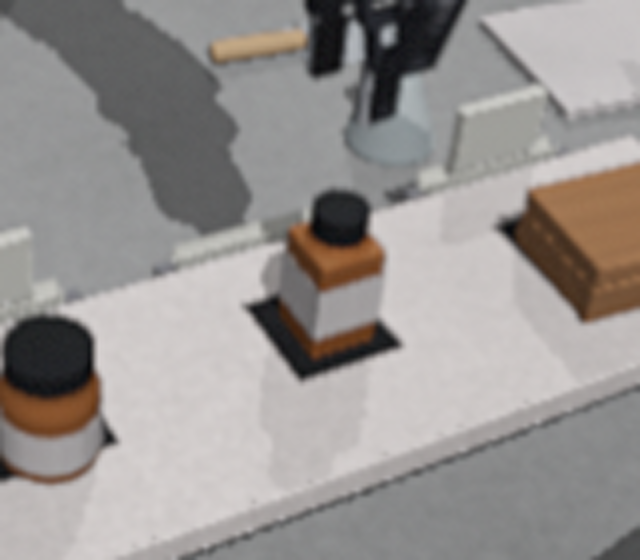

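The bottle stands on its mat (crop: body at 335,290, mat corners 250,305 to 398,342). Next I refine the holder and rail poses.

Run:
```python
from m import *
ax=np.array
def plate(C,c,zlo,zhi):
    m=(C[...,2]>zlo)&(C[...,2]<zhi)&(np.hypot(C[...,0]-c[0],C[...,1]-c[1])<.05); Q=C[m]; p=Q[:,:2]; 
    v=cv2.fitLine((p*1000).astype(np.float32),cv2.DIST_HUBER,0,.01,.01).ravel(); d=v[:2]*np.sign(v[1]); n=ax([d[1],-d[0]])
    s=p*1000@d; t=p*1000@n; s0=(s.min()+s.max())/2; t0=(np.percentile(t,3)+np.percentile(t,97))/2
    print(len(Q),"yaw",np.degrees(np.arctan2(-d[0],d[1])).round(2),"centre",(s0*d+t0*n).round(1),"len",np.ptp(s).round(1),"thk",(np.percentile(t,97)-np.percentile(t,3)).round(1))
for n,tag in(("top","top0"),("scene","scene0"),("scene","s7")):
    C=cloud(n,np.load(f"pics/{tag}.npy")); print(tag)
    for c,lo,hi in(((.396,-.218),.078,.095),((.566,.249),.135,.155),((.5323,-.1283),.135,.155)): plate(C,c,lo,hi)
    # rail lip/back top of the empty rail in shelf axes about the nominal seat
    a=np.radians(-5); o=ax([.5497,.0602]); d=C[...,:2]-o; X=d@ax([np.cos(a),np.sin(a)]); Y=d@ax([-np.sin(a),np.cos(a)])
    for y in(-.065,-.058,-.05,-.03,0,.03,.05,.058,.065):
        m=(abs(Y-y)<.003)&(abs(X)<.02)&(C[...,2]>.06)
        q=sorted(zip((X[m]*1000).round(1).tolist(),(C[...,2][m]*1000).round(0).tolist())); print(y,q[::max(1,len(q)//8)])
```

```text
top0
154 yaw 5.33 centre [ 396.  -218.6] len 69.6 thk 10.5
166 yaw -4.65 centre [566.3 249.8] len 70.2 thk 10.7
169 yaw -4.97 centre [ 532.1 -128.3] len 70.1 thk 10.6
-0.065 [(-5.1, 72.0), (-3.8, 80.0), (-1.3, 64.0), (0.6, 84.0), (3.3, 80.0), (10.0, 84.0), (10.2, 84.0), (12.3, 86.0), (16.9, 88.0), (19.9, 84.0)]
-0.058 [(-5.6, 72.0), (-4.3, 79.0), (-2.2, 83.0), (0.6, 79.0), (2.7, 83.0), (7.9, 61.0), (10.2, 61.0), (11.5, 88.0), (13.8, 88.0), (18.6, 86.0)]
-0.05 [(-7.2, 77.0), (-5.8, 84.0), (-4.3, 92.0), (-0.8, 85.0), (3.1, 91.0), (5.5, 89.0), (10.2, 72.0), (11.2, 85.0), (13.3, 87.0), (15.8, 86.0), (18.3, 85.0)]
-0.03 [(-6.9, 80.0), (-6.2, 92.0), (-3.3, 89.0), (1.9, 68.0), (2.2, 83.0), (4.4, 85.0), (5.9, 92.0), (11.0, 87.0), (13.7, 86.0), (18.3, 88.0)]
0 [(-7.0, 78.0), (-5.4, 84.0), (-4.0, 90.0), (-1.0, 87.0), (2.1, 81.0), (4.8, 93.0), (10.1, 74.0), (10.9, 86.0), (14.1, 81.0), (15.9, 85.0), (18.0, 87.0)]
0.03 [(-6.9, 72.0), (-5.7, 81.0), (-2.4, 89.0), (2.1, 76.0), (4.9, 91.0), (10.3, 85.0), (12.2, 89.0), (15.1, 85.0), (19.8, 86.0)]
0.05 [(-6.8, 76.0), (-5.2, 82.0), (-0.9, 86.0), (2.7, 9
[... 2180 characters left out ...]
.0, 84.0), (10.4, 87.0), (11.2, 87.0), (12.1, 85.0), (14.8, 87.0), (15.5, 87.0), (19.6, 85.0)]
-0.05 [(-5.4, 91.0), (-4.2, 90.0), (-3.2, 84.0), (-2.3, 88.0), (2.5, 81.0), (4.4, 85.0), (5.1, 90.0), (5.4, 93.0), (9.8, 86.0), (15.4, 88.0), (18.2, 86.0)]
-0.03 [(-5.4, 88.0), (-4.3, 93.0), (-3.9, 86.0), (-1.8, 90.0), (4.2, 88.0), (4.4, 92.0), (4.7, 93.0), (8.5, 85.0), (14.6, 88.0), (18.8, 87.0), (19.3, 85.0)]
0 [(-6.8, 90.0), (-5.5, 89.0), (-4.2, 89.0), (-0.5, 89.0), (2.5, 80.0), (5.1, 92.0), (6.8, 95.0), (7.5, 94.0), (11.1, 87.0), (14.5, 86.0)]
0.03 [(-5.8, 91.0), (-4.7, 93.0), (-4.1, 89.0), (-4.0, 90.0), (-3.6, 87.0), (-1.9, 88.0), (4.2, 91.0), (5.2, 94.0)]
0.05 [(-6.1, 92.0)]
0.058 []
0.065 []
```

>>> apply_moves(
  targets=[
    [[-0.6, -0.67, 0, 0.84, 0], [-0.6, -0.67, 0, 0.84, 0], [-0.6, -0.67, 0, 0.84, 0], [-0.6, -0.67, 0, 0.84, 0], [-0.6, -0.67, 0, 0.84, 0], [-0.6, -0.67, 0, 0.84, 0], [-0.6, -0.67, 0, 0.84, 0], [-0.6, -0.67, 0, 0.84, 0]],
  ],
)

```text
clock: 9.63
eef_pos: [0.4474, -0.1657, 0.2704]
tool_rot: [0.685, 0.729, -0.0, -0.0]
ft_force: [0.2, -0.9, 0.3]
grip_width: 0.043
grasp_force: 0.0
```

>>> apply_moves(
  targets=[
    [[-0.6, -0.67, 0, 0.84, 0], [-0.6, -0.67, 0, 0.84, 0], [0, 0, -0.7, 0, 0], [0, 0, -0.7, 0, 0], [0, 0, -0.7, 0, 0], [0, 0, -0.7, 0, 0], [0, 0, -0.5, 0, 0], [0, 0, 0, 0, 0]],
  ],
)

```text
clock: 10.3
eef_pos: [0.3975, -0.2167, 0.1345]
tool_rot: [0.675, 0.738, -0.001, -0.005]
ft_force: [-0.7, -0.2, 0.8]
grip_width: 0.0424
grasp_force: 0.0
```

>>> apply_moves(
  targets=[
    [[-0.03, -0.045, -0.6, 0, 0], [0, 0, -0.6, 0, 0], [0, 0, -0.5, 0, 0], [0, 0, 0, 0, 0], [0, 0, 0, 0, -0.4], [0, 0, 0, 0, -1], [0, 0, 0, 0, -1], [0, 0, 0, 0, -1]],
  ],
)

```text
clock: 10.97
eef_pos: [0.3989, -0.2209, 0.0724]
tool_rot: [0.675, 0.738, -0.001, 0.0]
ft_force: [-3.4, -1.4, 2.6]
grip_width: 0.0091
grasp_force: 59.5
```

Run:
```python
from h import *
o=get_obs(); print(o['eef_pos'],o['tool_rot'],o['grip_width'],o['grasp_force'],o['ft_force'],o['ft_torque'])
```

```text
[ 0.39887461 -0.22087288  0.07237708] [ 6.74620793e-01  7.38162989e-01 -1.47542406e-03  1.01947775e-04] 0.009129684777924222 59.53826665878296 [-3.43636536 -1.37860173  2.63655505] [-0.26201275  1.13984852  0.04741988]
```

>>> apply_moves(
  targets=[
    [[-0.03, 0, 0.1, 0, -1], [0, 0, 0.25, 0, -1], [0, 0, 0.5, 0, -1], [0, 0, 0.6, 0, -1], [0, 0, 0.7, 0, -1], [0, 0, 0.7, 0, -1], [0, 0, 0.6, 0, -1], [0, 0, 0, 0, -1]],
  ],
)

```text
clock: 11.63
eef_pos: [0.402, -0.2218, 0.2158]
tool_rot: [0.674, 0.738, 0.002, 0.006]
ft_force: [1.4, -0.8, -0.0]
grip_width: 0.0089
grasp_force: 59.1
```

>>> apply_moves(
  targets=[
    [[0.4, 0.72, 0, -1, -1], [0.4, 0.72, 0, -1, -1], [0.4, 0.72, 0, -1, -1], [0.4, 0.72, 0, -1, -1], [0.4, 0.72, 0, -1, -1], [0.4, 0.72, 0, -1, -1], [0.4, 0.72, 0, -1, -1], [0.4, 0.72, 0, -1, -1]],
  ],
)

```text
clock: 12.3
eef_pos: [0.5273, 0.012, 0.2096]
tool_rot: [0.725, 0.689, 0.001, 0.0]
ft_force: [-0.7, -1.3, 0.2]
grip_width: 0.0086
grasp_force: 59.1
```

Run:
```python
from h import *
o=get_obs(); e=o['eef_pos']; print(e,o['tool_rot'],o['grip_width'],o['grasp_force'],o['ft_force'])
for n in("scene","top"):
    p,d=shot(n,n+"9"); C=cloud(n,d)
    m=(C[...,2]>e[2]-.075)&(C[...,2]<e[2]-.022)&(np.hypot(C[...,0]-e[0],C[...,1]-e[1])<.06); Q=C[m]; print(n,len(Q))
    if len(Q)>20: print(Q.min(0).round(4),Q.max(0).round(4))
i=cv2.imread("pics/scene9.png"); u,v=proj("scene",[e-[0,0,.03]])[0].astype(int)
cv2.imwrite("pics/c9.png",cv2.resize(i[v-60:v+60,u-70:u+70],None,fx=4,fy=4,interpolation=cv2.INTER_CUBIC)); print(u,v)
```

```text
[0.52734287 0.01198647 0.20964416] [7.24594885e-01 6.89174619e-01 6.79888027e-04 3.68059403e-04] 0.008627575976831591 59.090362787246704 [-0.73896694 -1.31598224  0.16456593]
scene 331
[ 0.5199 -0.0211  0.145 ] [0.5341 0.0503 0.1876]
top 0
266 159
```

View pics/c9.png

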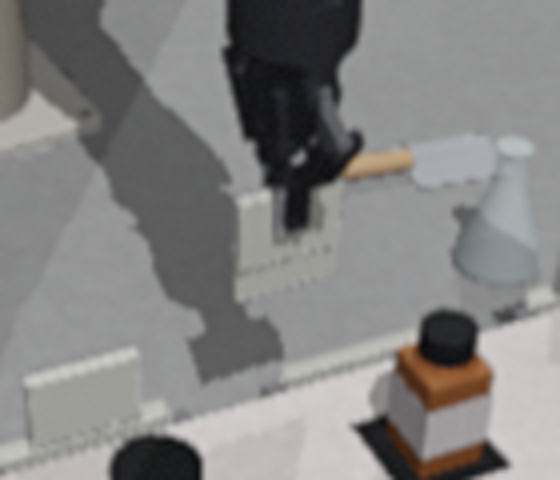

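The holder is held square (crop: plate 240–335 x 190–270, tongue below to 300). I measure it relative to the neighbouring seated holders in the same picture.

```bash
cat > rel.py <<'E'
from h import *
import sys
tag=sys.argv[1]; C=cloud("scene",np.load(f"pics/{tag}.npy")); e=get_obs()['eef_pos']
a=np.radians(-5); o=np.array([.5497,.0602]); d=C[...,:2]-o
S=np.dstack([d@[np.cos(a),np.sin(a)],d@[-np.sin(a),np.cos(a)],C[...,2]]); te=np.array([(e[:2]-o)@[np.cos(a),np.sin(a)],(e[:2]-o)@[-np.sin(a),np.cos(a)],e[2]])
print("tcp in shelf axes mm",(te*1000).round(1))
def face(name,c,zlo,zhi):
    m=(abs(S[...,0]-c[0])<.016)&(abs(S[...,1]-c[1])<.042)&(S[...,2]>zlo)&(S[...,2]<zhi); Q=S[m]*1000
    y0,y1=Q[:,1].min(),Q[:,1].max(); A=np.c_[np.ones(len(Q)),Q[:,1]-1000*c[1],Q[:,2]-1000*(zlo+zhi)/2]; w=np.ones(len(Q))
    for _ in range(30): x=np.linalg.lstsq(A*w[:,None],Q[:,0]*w,rcond=None)[0]; r=Q[:,0]-A@x; w=1/np.sqrt(1+(r/.7)**2)
    print(name,len(Q),"x",x[0].round(2),"yaw",-np.degrees(x[1]).round(2),"lean",np.degrees(x[2]).round(2),"y",y0.round(1),y1.round(1),"mid",((y0+y1)/2).round(1),"z",Q[:,2].min().round(1),Q[:,2].max().round(1))
face("left",(.005,.19),.10,.135); face("right",(.005,-.19),.10,.135)
face("held plate",(te[0]+.005,te[1]+.002),te[2]-.035,te[2]-.019)
face("held tongue",(te[0]+.002,te[1]+.002),te[2]-.08,te[2]-.041)
E
python3 rel.py scene9
```

```text
tcp in shelf axes mm [-16.8 -47.5 209.3]
left 218 x 5.59 yaw 0.26 lean -1.15 y 153.1 224.6 mid 188.8 z 100.0 134.9
right 306 x 3.41 yaw -0.02 lean 0.03 y -225.5 -155.7 mid -190.6 z 100.0 134.8
held plate 140 x -15.47 yaw 1.18 lean -2.98 y -83.2 -12.8 mid -48.0 z 174.3 190.3
held tongue 177 x -18.75 yaw 1.81 lean 1.44 y -82.8 -11.8 mid -47.3 z 145.0 168.3
```

>>> apply_moves(
  targets=[
    [[0.3, 0.56, 0, -0.9, -1], [0.295, 0.565, 0, -0.9, -1], [0, 0, -0.4, 0, -1], [0, 0, -0.4, 0, -1], [0, 0, 0, 0, -1], [0, 0, 0, 0, -1]],
  ],
)

```text
clock: 12.9
eef_pos: [0.5494, 0.0548, 0.1765]
tool_rot: [0.735, 0.678, -0.001, -0.001]
ft_force: [0.5, -1.2, -0.1]
grip_width: 0.0089
grasp_force: 59.2
```

```bash
python3 - <<'E'
from h import *
p,d=shot("scene","scene10"); o=get_obs(); e=o['eef_pos']; print(e,o['tool_rot'],o['ft_force'])
u,v=proj("scene",[e-[0,0,.05]])[0].astype(int)
cv2.imwrite("pics/c10.png",cv2.resize(p[v-50:v+50,u-65:u+65],None,fx=5,fy=5,interpolation=cv2.INTER_CUBIC)); print(u,v)
E
python3 rel.py scene10
```

```text
[0.55021647 0.05476747 0.1775232 ] [ 7.35293745e-01  6.77748557e-01 -1.48206773e-05 -4.27496662e-05] [-0.11841542 -0.08526821  0.13734094]
284 176
tcp in shelf axes mm [  1.   -5.4 177.5]
left 219 x 5.41 yaw 1.1 lean -0.59 y 153.7 224.5 mid 189.1 z 100.0 135.0
right 312 x 3.45 yaw -0.07 lean 0.67 y -225.7 -155.9 mid -190.8 z 100.1 134.7
held plate 123 x 2.81 yaw -0.04 lean -1.2 y -39.0 32.6 mid -3.2 z 142.6 158.3
held tongue 165 x -0.77 yaw -0.08 lean 2.31 y -38.1 31.8 mid -3.1 z 112.2 135.6
```

View pics/c10.png

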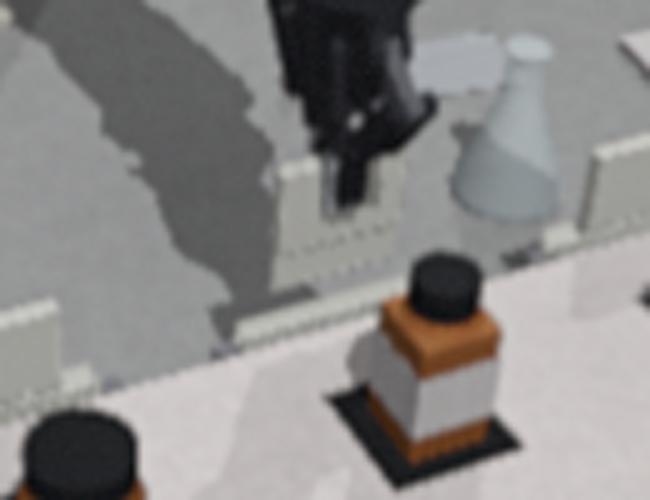

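The tongue hangs parallel to and just above the rail (crop: tongue edge 275–395 x 250–290, rail 235–410 x 290–340). I nudge it and go down.

>>> apply_moves(
  targets=[
    [[0.04, 0.054, -0.1, 0, -1], [0, 0, -0.15, 0, -1], [0, 0, -0.15, 0, -1], [0, 0, -0.15, 0, -1], [0, 0, 0, 0, -1]],
  ],
)

```text
clock: 13.37
eef_pos: [0.551, 0.0572, 0.1534]
tool_rot: [0.735, 0.678, -0.001, -0.001]
ft_force: [-0.9, -0.1, -1.2]
grip_width: 0.0091
grasp_force: 59.2
```

>>> apply_moves(
  targets=[
    [[0, 0, -0.1, 0, -1], [0, 0, -0.05, 0, -1], [0, 0, 0, 0, -1]],
  ],
)

```text
clock: 13.62
eef_pos: [0.5512, 0.0574, 0.1485]
tool_rot: [0.735, 0.678, -0.001, -0.001]
ft_force: [-1.0, -0.5, -0.8]
grip_width: 0.0089
grasp_force: 59.1
```

```bash
python3 - <<'E'
from h import *
p,d=shot("scene","scene11"); o=get_obs(); print(o['eef_pos'],o['ft_force'],o['ft_torque'])
E
python3 rel.py scene11
```

```text
[0.5511869  0.05741831 0.148494  ] [-1.4500179   0.1494621  -1.28769844] [ 0.12495297  0.54814472 -0.1231206 ]
tcp in shelf axes mm [  1.7  -2.6 148.5]
left 218 x 5.46 yaw 0.62 lean 0.34 y 153.3 225.3 mid 189.3 z 100.2 135.0
right 313 x 3.59 yaw -0.17 lean -0.13 y -225.6 -155.9 mid -190.8 z 100.1 134.9
held plate 115 x 4.08 yaw 0.12 lean 0.98 y -36.2 35.2 mid -0.5 z 113.6 128.8
held tongue 271 x 3.18 yaw 1.11 lean -8.3 y -42.6 40.7 mid -1.0 z 79.7 107.5
```

>>> apply_moves(
  targets=[
    [[0, 0, -0.06, 0, -1], [0, 0, -0.06, 0, -1], [0, 0, 0, 0, -1]],
  ],
)

```text
clock: 13.92
eef_pos: [0.5513, 0.0576, 0.1439]
tool_rot: [0.735, 0.678, -0.0, -0.001]
ft_force: [-3.9, 0.1, 1.9]
grip_width: 0.0092
grasp_force: 59.4
```

>>> apply_moves(
  targets=[
    [[0, 0, -0.06, 0, -1], [0, 0, -0.06, 0, -1], [0, 0, 0, 0, -1]],
  ],
)

```text
clock: 14.17
eef_pos: [0.5512, 0.0575, 0.1389]
tool_rot: [0.735, 0.678, -0.001, -0.001]
ft_force: [-4.5, 1.9, 1.9]
grip_width: 0.009
grasp_force: 59.3
```

>>> apply_moves(
  targets=[
    [[-0.01, 0, -0.06, 0, -1], [0, 0, -0.06, 0, -1], [0, 0, 0, 0, -1]],
  ],
)

```text
clock: 14.42
eef_pos: [0.5511, 0.0575, 0.1342]
tool_rot: [0.735, 0.678, -0.0, -0.0]
ft_force: [-3.3, 1.9, -0.9]
grip_width: 0.0088
grasp_force: 59.3
```

>>> apply_moves(
  targets=[
    [[0, 0, -0.04, 0, -1], [0, 0, 0, 0, -1], [0, 0, 0, 0, -1]],
  ],
)

```text
clock: 14.67
eef_pos: [0.5512, 0.0575, 0.1333]
tool_rot: [0.735, 0.678, -0.0, -0.0]
ft_force: [-5.4, 1.7, 4.7]
grip_width: 0.0087
grasp_force: 60.0
```

>>> apply_moves(
  targets=[
    [[0, 0, -0.04, 0, -1], [0, 0, 0, 0, -1], [0, 0, 0, 0, -1]],
  ],
)

```text
clock: 14.92
eef_pos: [0.5513, 0.0575, 0.1332]
tool_rot: [0.735, 0.678, 0.0, 0.0]
ft_force: [-7.4, 1.2, 12.1]
grip_width: 0.0089
grasp_force: 61.3
```

>>> apply_moves(
  targets=[
    [[0, 0, -0.02, 0, -1], [0, 0, 0, 0, -1], [0, 0, 0, 0, -1]],
  ],
)

```text
clock: 15.17
eef_pos: [0.5513, 0.0575, 0.1332]
tool_rot: [0.735, 0.678, 0.001, 0.0]
ft_force: [-10.6, 1.3, 16.4]
grip_width: 0.0089
grasp_force: 61.9
```

>>> apply_moves(
  targets=[
    [[-0.02, 0, -0.02, 0, -1], [0, 0, 0, 0, -1], [0, 0, 0, 0, -1], [0, 0, 0, 0, -1]],
  ],
)

```text
clock: 15.5
eef_pos: [0.5512, 0.0575, 0.1332]
tool_rot: [0.735, 0.678, 0.001, 0.001]
ft_force: [-9.4, 1.2, 19.0]
grip_width: 0.0089
grasp_force: 62.2
```

```bash
python3 - <<'E'
from h import *
p,d=shot("scene","scene12"); o=get_obs(); e=o['eef_pos']; print(e,o['ft_force'],o['ft_torque'],o['grasp_force'],o['clock'])
u,v=proj("scene",[e])[0].astype(int); print(u,v)
cv2.imwrite("pics/c12.png",cv2.resize(p[v-50:v+60,u-80:u+80],None,fx=5,fy=5,interpolation=cv2.INTER_CUBIC))
C=cloud("scene",d); a=np.radians(-5); D=C[...,:2]-[.5497,.0602]; X=D@[np.cos(a),np.sin(a)]; Y=D@[-np.sin(a),np.cos(a)]
for n,lo,hi in(("left",.157,.223),("right",-.223,-.157),("held+y",.018,.03),("held-y",-.032,-.018)):
    m=(abs(X)<.009)&(Y>lo)&(Y<hi)&(C[...,2]>.12)&(C[...,2]<.16); print(n,m.sum(),"top z",np.percentile(C[...,2][m],[90,96]).round(4))
E
python3 rel.py scene12
```

```text
[0.5511874  0.05751813 0.13316072] [-9.34338645  1.71967692 19.59700427] [ 0.12254855  2.44646643 -0.26091629] 62.15758681297302 15.55
286 174
left 186 top z [0.1436 0.1443]
right 295 top z [0.1452 0.1459]
held+y 20 top z [0.1353 0.1361]
held-y 51 top z [0.1452 0.146 ]
tcp in shelf axes mm [  1.7  -2.5 133.2]
left 220 x 5.32 yaw -0.06 lean -0.39 y 153.9 224.4 mid 189.2 z 100.2 134.8
right 311 x 3.59 yaw -0.38 lean 0.81 y -225.6 -155.9 mid -190.8 z 100.2 135.0
held plate 109 x 4.38 yaw -0.19 lean 1.66 y -35.3 34.2 mid -0.5 z 98.2 114.1
held tongue 152 x 3.14 yaw 1.11 lean 4.33 y -42.5 41.4 mid -0.5 z 80.3 91.9
```

View pics/c12.png

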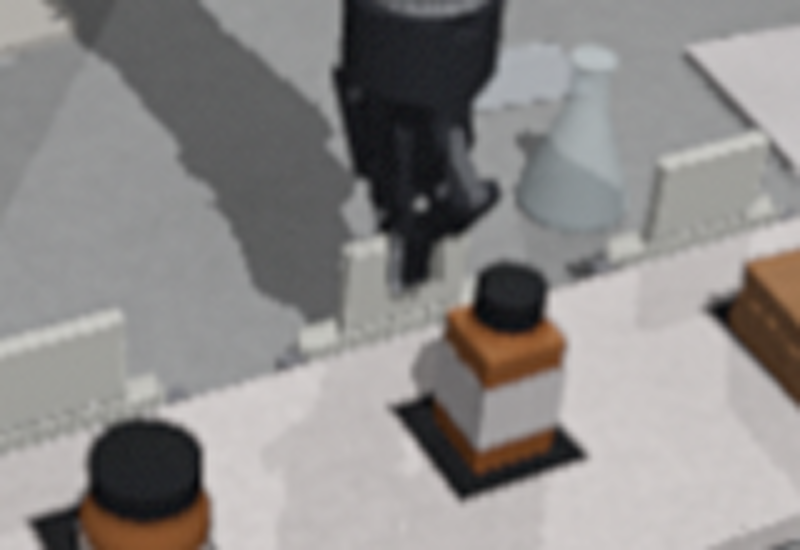

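The holder sits at the same height as its neighbours (top 145 mm), centred, pressed home with about 19.5 N. The bottle stands on its mat (crop 505,370). I hand it in.

```bash
python3 -c "
from workcell import order
print(order.job_done())"
```

```text
the job is handed in; nothing more can be done
None
```

The job is handed in: the bottle stands upright on its mat, and the spare label holder is centred in the empty rail, still gripped and pressed home with about 19 N.

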